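Put the ophthalmoscope away in its latched case

TASK

Press the thumb latch of the instrument case so that the lid springs open. Take the ophthalmoscope from its sloping charging cradle and lay it gently in the case, fully down in its moulded bed, then snap the lid shut so that it stays latched. Leave the other things on the cart where they are.

Things in the scene. Friction and masses are not known exactly. Their poses are not given: they have to be found in the camera images.
- case: grey hard-plastic instrument case, fixed to the worktop: 120 mm (x) by 250 mm (y), rim 34 mm high, 56 mm with the lid shut. Origin: centre of its underside; x points from the latch side (which faces the robot) to the hinge side, y along the case, z up. A light-grey moulded insert, top 33 mm above the worktop, fills it
- bed_center (a point): point in the bed of the insert where the ophthalmoscope's centre lies when home, 24 mm above the worktop, at x = -12 mm, y = 0 of the case; same axes as the case. The bed runs along y, floor 12 mm above the worktop: 34 mm wide for the handle (y = -99 to 20 mm), 44 mm wide for the head (y = 20 to 99 mm)
- bed_head (a point): point in the case where the middle of the ophthalmoscope's head comes to lie when it is home: 65 mm from bed_center along the case's +y, 24 mm above the worktop
- lid (a joint): lid angle, rad: 0 shut, 1.6 wide open (free edge about 154 mm above the worktop). A spring swings it wide open when the latch lets go; latched, it stays shut. Shutting takes about 1 N at the free edge, then some 5 to 10 N over the last few mm, at the middle of the free edge, to snap into the latch. Unlatched, it springs open again
- lid_hinge (a point): middle of the lid's hinge line, on the case's hinge-side rim, 34 mm above the worktop, 60 mm from the case's origin along its +x; the hinge runs along the case's y
- lid_edge (a point): point on the lid's outer face, mid-width, 5 mm in from the free (latch-side) edge; 115 mm from the hinge line and 22 mm above the lid's rim plane; moves with the lid (shut: 56 mm above the worktop)
- latch (a joint): thumb latch angle, rad: 0 at rest, 0.32 pressed to its stop; it lets the lid go at about 0.1 to 0.15. Springs back to 0
- latch_pad (a point): press point on top of the latch's black thumb pad, which juts out like a short shelf from the middle of the case's latch side, to 38 mm in front of it; pad 44 mm (case y) by 29 mm (case x), top 25 mm above the worktop, this point 26 mm in front of the lid's front face. Pressed straight down: about 5 N and 3 mm free the lid, the stop is at 7 mm and 8 N
- cradle: white charging cradle, fixed, base 150 by 90 mm. Origin: centre of its underside. Its channel, open on top, rises along its +x at 0.66 rad (38 degrees). Two cheeks enclose the lower 75 mm of the ophthalmoscope's handle; above them only an 18 mm wide tongue carries it, so the upper 45 mm of the handle is free at both sides
- scope_center (a point): centre of the black ophthalmoscope, 190 mm long, about 200 g; x along it to the head, z out of its upper face. Flat-sided handle 26 mm wide (y), 24 mm thick (z), x = -95 to 25 mm; flat head 36 mm wide, 20 mm thick, x = 35 to 95 mm. Centre of mass x = -15 mm. Starts in the cradle, head up the slope, free for fingers at x = -20 to 25 mm
- scope_head (a point): middle of the ophthalmoscope's head, 65 mm from scope_center along its x
- gloves: glove box, 125 by 235 by 85 mm high, bystander; origin at the centre of its underside
- tape: roll of paper tape lying flat, 68 mm across, 25 mm high, bystander; origin at the centre of its underside
- sharps: yellow sharps tub, 106 mm across, 135 mm high, bystander; origin at the centre of its underside
- sanitiser: pump bottle of hand sanitiser, 68 mm across, 197 mm high, bystander; origin at the centre of its underside
- bed_scoop (a point): centre of the finger scoop across the bed, 50 mm from bed_center along the case's -y, 24 mm above the worktop; 52 mm (case y) by 76 mm (case x), floor level with the bed's. The only place with room for fingers beside the instrument once it lies in the bed
Things that resemble listed ones, but are neither listed nor needed, are in the scene too. Of the things that look like the part that bears scope_center, the largest one is meant.

How it is judged (in metres and radians):
On the way, in this order (a step that is already met when the one before it is completed fails the run):
1. the lid has sprung wide open (value of joint lid above 1.4 rad), for 0.2 s.
2. the ophthalmoscope lies home in its bed, let go, with the lid open (distance between scope_center and bed_center below 0.008 m and distance between scope_head and bed_head below 0.01 m and contact force between the fingers and scope below 0.1 N and value of joint lid above 1 rad), for 0.2 s.
At the end, for the whole second after the job is handed in: The lid is shut and latched (within 0.03 rad, latch sprung back to within 0.06 rad of rest); the ophthalmoscope lies in its bed, its centre within 8 mm and its head within 10 mm of home; each bystander stands within 30 mm of where it started (value of joint lid below 0.03 rad and value of joint latch below 0.06 rad and distance between scope_center and bed_center below 0.008 m and distance between scope_head and bed_head below 0.01 m and distance of each of gloves, tape, sharps, sanitiser from where it was at the start of the episode below 0.03 m); the robot touches nothing.
It fails at once if a bystander is pushed more than 30 mm or tipped over (distance of any of gloves, tape, sharps, sanitiser from where it was at the start of the episode above 0.03 m or angle between any of sharps, sanitiser's own z axis and vertical above 0.5 rad).
It fails at once if the ophthalmoscope is let fall (by a centimetre or more) or pressed hard into the case (contact force between scope and case above 40 N).
It also fails if it takes over 72 s, if anything falls off the work surface, if the arm or the gripper's body presses on something with over 40 N, if the wrist force passes 120 N, or if a joint passes its speed limit or range.

ROBOT

A 6-joint arm with a two-finger parallel gripper is mounted at the origin on the work surface. World frame = base frame: x ahead of the robot, y to its left, z up, the work surface at z = 0. Lengths are in m, angles in degrees, forces in N, time in s.
With the tool pointing down it reaches from about 0.3 to 0.75 m from the base axis. Payload 8.5 kg.
Tool frame: the origin (TCP) lies on the centre line of the jaws, within the pads' length; the fingertips stand 25 mm ahead of it and the grasp point (between the pads) lies 6 mm ahead of it; z points along the fingers, y is the line along which they close (so a half turn about z gives the same grasp; the last joint's range is limited). The gripper opens to 85 mm and grips with 20 to 120 N. Pads are 22 mm wide; open, the fingers measure 114 mm over their backs; the gripper's body (76 mm by 85 mm) begins 54 mm behind the grasp point. The pads swing forward as they close: fully open they stand 13 mm farther back than shut.
Start: joints at [-77.023, 21.807, 74.336, -0, 83.858, -12.336], TCP at [0.235, -0.497, 0.256] pointing down, gripper open.
Joint ranges: [-178.18, 178.18], [-50.72, 133.34], [12.68, 142.11], [-81.47, 261.47], [9.98, 163.14], [-165.26, 165.26]. Speed limits (degrees/s): [136.94, 136.94, 180, 180, 180, 180].

INTERFACE

Orientations are given as a 3x3 rotation matrix whose columns are the frame's x, y, z axes.
In Python, from rig import telemetry, optics, env gives the robot as it stands.
- The arm moves only by the tool send_rows, never from a script. Its argument "deltas" is a list that holds one entry, the list of rows, each a list of 7 numbers: the shift along the tool's x, y, z in m, then the turn, a rotation vector about the tool's x, y, z in rad, then the opening, from -1 (shut) to 1 (fully open), so that 0 is half open. In form: [[[x, y, z, ax, ay, az, grip], ...]]. A call has 1 to 12 rows; each row shifts and turns the commanded pose from where the row before left it, along the tool's axes as they then stand; what a row does not reach is not made up. A row lasts 1/8 s, in which the tool goes at most 62.5 mm and 10.7 degrees, less where a joint would pass 70% of its speed; a pose out of reach is approached as far as the arm can. A call is refused whole if a number of a shift passes 0.0625 or a number of a turn 0.188, either way. A call with a gripper value outside its range is refused whole. The fingers move at their own pace and stop on an object; "squeeze" is the grip in N (left out, the last holds). Time passes only in rows, so rows that do not move let the fingers close. It gives the time, the measured TCP pose, the force, the opening and the grip force at its end, in the units of the state.
- telemetry.observe(): the state, without advancing time (a new reading comes with each control period).
- optics.get_image(name): name is "scene" or "top" or "wrist"; returns a dict with "image" (384x512x3 uint8, red, green, blue), "range_z" (384x512 float32, m along the optical axis (not along the pixel's ray), 0 where there is no reading), "K" (3x3 intrinsics, pixels), "rvec" (rotation vector, rad) and "tvec" (3), from world to camera coordinates, as OpenCV has them; the wrist camera has in their place "hand_eye" (4x4, takes a point from camera to tool coordinates, whose origin is the TCP and whose axes are the flange's). Camera axes: x right, y down, z forward; pixel columns grow to the right and rows downward; lengths in m; the calibration is good to about 2 mm. A picture is of the moment at which its call begins: read the wrist's pose just before it.
- env.close_job(): hands the job in; it is judged then, once.
The state is a dict: "time_s": time; "q": joint angles; "qvel": joint speeds; "joint_efforts": joint torques, N m; "position": TCP position; "tool_rot": TCP orientation; "ft_force": force on the tool from outside, world axes, zero at the start; "wrist_torque": the same for the moment, N m; "grip_width": finger opening in m; "gripper_force": force on a finger pad.
Only numpy, scipy, OpenCV 4.12 (cv2) and the standard library are available. Lean on these libraries where they do the work, as an engineer would, in place of code of your own. Each camera call takes 0.05 s, during which the arm holds its last target. There are 200 camera calls.

## Working session

There is one attempt and no reset: what is moved stays moved. The work goes in short steps, Python scripts to look and compute and a tool call to move; the robot and the scene stay as the last step left them, time stands still between calls to the robot, and variables do not carry over. Pictures are saved under pics/ and viewed, at most 10 in all, crops included, and the job is handed in when it is done.

Besides the shell and the picture viewer there is one more tool, called after "Call:" by a JSON object that holds its "api" and its "payload". send_rows: Moves the arm, as the interface text tells. Its arguments: {"type":"object","properties":{"deltas":{"type":"array"},"squeeze":{"type":"number"}},"required":["deltas"]}

```bash
ls; mkdir -p pics
python3 - <<'E'
from rig import telemetry, optics
import cv2,numpy as np
s=telemetry.observe();print(s)
for n in("scene","top"):
    d=optics.get_image(n);np.savez(f"pics/{n}0.npz",**d)
    cv2.imwrite(f"pics/{n}0.png",cv2.resize(d["image"][:,:,::-1],(800,600),interpolation=cv2.INTER_CUBIC))
    print(n,d["K"],cv2.Rodrigues(np.array(d["rvec"]))[0],d["tvec"])
E
```

```text
pics
{'time_s': 0.0, 'q': array([-7.70220036e+01,  2.18409572e+01,  7.43879204e+01, -3.03707057e-04,
        8.38590675e+01, -1.23361979e+01]), 'qvel': array([-0.14674045,  0.02668991, -0.08687661,  0.06123393,  0.07337292,
        0.01176076]), 'joint_efforts': array([ 1.06987170e-04, -4.48462272e+01, -2.31281716e+01, -1.62318720e-04,
        4.85858196e-03,  2.09554963e-05]), 'position': array([ 0.2350985 , -0.4969099 ,  0.25569343]), 'tool_rot': array([[ 9.03976462e-01,  4.27582079e-01, -3.49845530e-04],
       [ 4.27582100e-01, -9.03975284e-01,  1.49453937e-03],
       [ 3.22786539e-04, -1.50061610e-03, -9.99998822e-01]]), 'ft_force': array([-0.07064396,  0.30412167, -0.42243171]), 'wrist_torque': array([-0.03378722,  0.05408477,  0.02168726]), 'gripper_force': 0.0, 'grip_width': 0.08512217380095531}
scene [[454.02154362   0.         261.29534544]
 [  0.         454.02154362 185.48068667]
 [  0.           0.           1.        ]] [[-0.87131243  0.49054155 -0.01355118]
 [ 0.37716966  0.65176146 -0.65798939]
 [-0.313939   -0.57842543 -0.75290526]] [ 0.48843678 -0.11658093  1.72599197]
top [[420.14251645   0.         249.70453752]
 [  0.         420.14251645 191.43034617]
 [  0.           0.           1.        ]] [[ 0.00744059 -0.99978005 -0.01960856]
 [-0.99490925 -0.00543073 -0.10062852]
 [ 0.1004999   0.02025748 -0.99473082]] [0.01251862 0.57438283 1.33596025]
```

View pics/scene0.png

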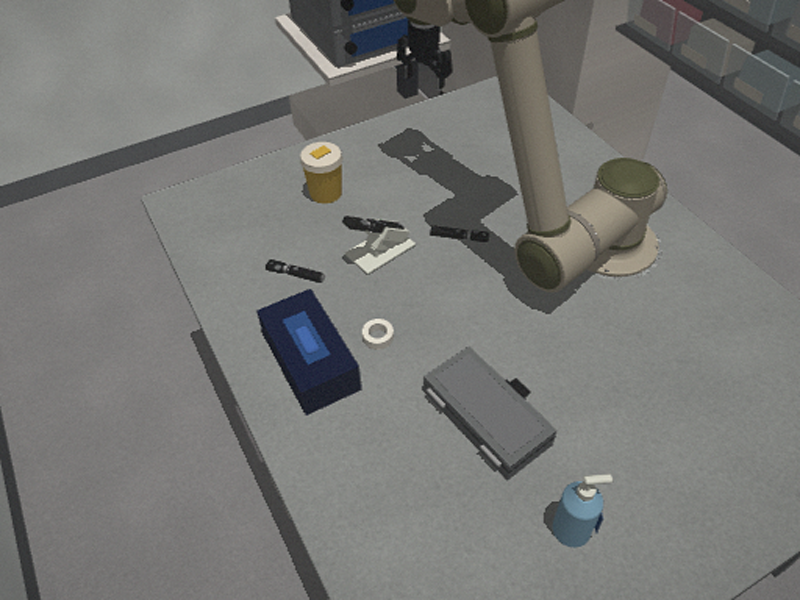

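View pics/top0.png

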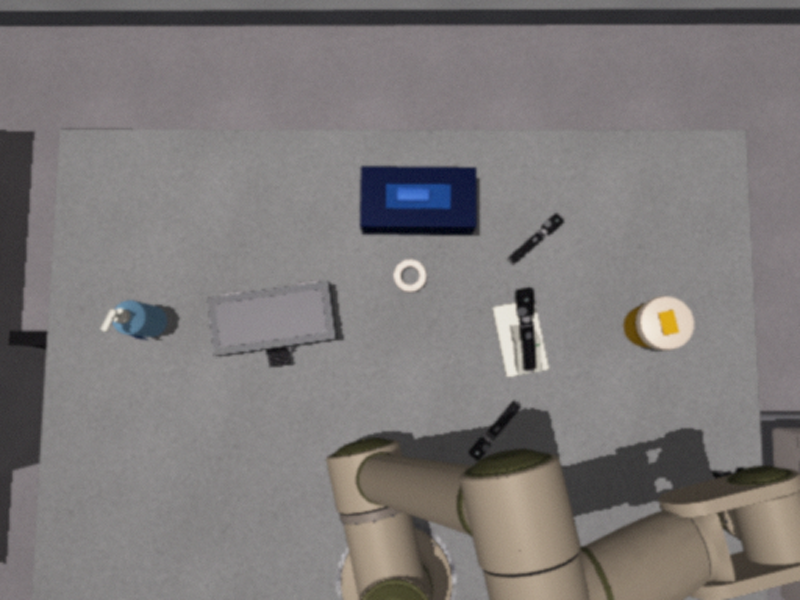

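Scene view: case at (488,410), latch pad (518,387). In the top view the case is at (275,318) with its pad at (280,356). There are three scope-like things in the top view: the one in the white cradle (526,328), a loose one (537,238) and another loose one (495,430). I choose the one in the cradle, the largest, and will check it in a close crop.

```bash
cat > h.py <<'E'
import numpy as np,cv2
from rig import telemetry,optics
def cloud(d,s=None):
    r=d["range_z"];v,u=np.mgrid[:r.shape[0],:r.shape[1]];K=d["K"]
    c=np.stack([(u-K[0,2])/K[0,0]*r,(v-K[1,2])/K[1,1]*r,r],-1)
    if "rvec" in d and s is None:
        R=cv2.Rodrigues(np.array(d["rvec"]))[0];return (c-np.array(d["tvec"]).ravel())@R
    H=np.array(d["hand_eye"]);t=c@H[:3,:3].T+H[:3,3]
    return t@np.array(s["tool_rot"]).T+np.array(s["position"])
def rect(P,m):
    r=cv2.minAreaRect(P[m][:,:2].astype(np.float32)*1000);b=cv2.boxPoints(r);return r,b.round(1).tolist()
E
python3 - <<'E'
from h import *
d=dict(np.load("pics/top0.npz"));P=cloud(d);im=d["image"].astype(int)
for n in("top","scene"):
    dd=dict(np.load(f"pics/{n}0.npz"));Q=cloud(dd);g=dd["image"].astype(int)
    v,u=np.mgrid[:384,:512]
    box=((u>130)&(u<220)&(v>175)&(v<238)) if n=="top" else ((u>265)&(u<360)&(v>220)&(v<310))
    m=box&(Q[...,2]>.05)&(Q[...,2]<.065);print(n,"lid",m.sum(),np.median(Q[m],0),rect(Q,m))
    m=box&(Q[...,2]>.018)&(Q[...,2]<.03);print("pad?",m.sum())
    # scope
    box=((u>325)&(u<348)&(v>180)&(v<242)) if n=="top" else ((u>215)&(u<262)&(v>135)&(v<165))
    m=box&(g.max(-1)<75)&(Q[...,2]>.02)&(Q[...,2]<.2);q=Q[m];print("scope",m.sum(),q.min(0),q.max(0))
    c=q.mean(0);w=np.linalg.svd(q-c,full_matrices=False);print(c,w[2][0])
    i=np.argsort(q@w[2][0]);print(q[i[:3]],q[i[-3:]])
for nm,(u,v) in dict(pad=(179,228),hd=(336,188),tail=(339,234),sc=(337,210),tapec=(262,171),d1=(344,152),tub=(428,207),crad=(323,215)).items():print(nm,P[v,u])
d=optics.get_image("wrist");print(d["hand_eye"],d["K"])
E
```

```text
top lid 2937 [0.53241586 0.25936208 0.05754028] (((528.6290283203125, 259.84100341796875), (127.7023696899414, 250.54214477539062), 8.416373252868652), [[447.1000061035156, 374.3999938964844], [483.79998779296875, 126.5999984741211], [610.0999755859375, 145.3000030517578], [573.5, 393.1000061035156]])
pad? 146
scope 421 [ 0.43243853 -0.27703748  0.04197994] [ 0.58601166 -0.22268773  0.15928997]
[ 0.51486342 -0.25057361  0.10738493] [-0.79159025 -0.15255845 -0.59170161]
[[ 0.58161521 -0.24524164  0.15818303]
 [ 0.58534115 -0.2435939   0.15161782]
 [ 0.58547358 -0.24088419  0.1503891 ]] [[ 0.43245242 -0.26149267  0.04457305]
 [ 0.43252353 -0.27095989  0.04452106]
 [ 0.43249106 -0.26829297  0.04197994]]
scene lid 2934 [0.53224786 0.270268   0.05758976] (((528.729736328125, 258.7395324707031), (127.35295867919922, 253.74647521972656), 8.221988677978516), [[447.6000061035156, 375.20001220703125], [483.8999938964844, 124.0999984741211], [609.9000244140625, 142.3000030517578], [573.5999755859375, 393.3999938964844]])
pad? 174
scope 215 [ 0.4315815  -0.27341336  0.0433446 ] [ 0.58551924 -0.2
[... 362 characters left out ...]
02223726]
hd [ 0.57301155 -0.23974961  0.15566529]
tail [ 0.43878996 -0.26665206  0.05102697]
sc [ 0.51150903 -0.25194126  0.10151408]
tapec [ 0.64637788 -0.02369142 -0.00319681]
d1 [ 0.70639419 -0.29184555  0.02400836]
tub [ 0.52006972 -0.51357233  0.13628487]
crad [ 0.49986715 -0.22225858  0.01685381]
[[ 1.02759686e-03 -9.49439835e-01 -3.13947358e-01  8.16722911e-02]
 [ 9.99999448e-01  9.07408830e-04  5.28961930e-04 -9.80944329e-05]
 [-2.17338923e-04 -3.13947728e-01  9.49440244e-01 -1.17860773e-01]
 [ 0.00000000e+00  0.00000000e+00  0.00000000e+00  1.00000000e+00]] [[275.63541757   0.         257.29417967]
 [  0.         275.63541757 192.14271742]
 [  0.           0.           1.        ]]
```

```bash
cat >> h.py <<'E'
from scipy.spatial.transform import Rotation as Ro
def Rdown(head,tilt=0):
    "tool x at world heading (deg), z down; tilt = turn about tool y (deg)"
    a=np.radians(head);x=np.array([np.cos(a),np.sin(a),0]);z=np.array([0,0,-1.]);R=np.c_[x,np.cross(z,x),z]
    return R@Ro.from_rotvec([0,np.radians(tilt),0]).as_matrix()
def plan(p1,R1,p0=None,R0=None,lin=.05,ang=.17,N=None):
    s=telemetry.observe()
    if p0 is None:p0=s["position"]
    if R0 is None:R0=s["tool_rot"]
    p0,p1,R0,R1=map(np.array,(p0,p1,R0,R1))
    w=Ro.from_matrix(R0.T@R1).as_rotvec();d=R0.T@(p1-p0)
    N=N or int(max(1,np.ceil(np.linalg.norm(w)/ang),np.ceil(np.linalg.norm(d)/lin)))
    r=Ro.from_rotvec(w/N).as_matrix();S=sum(np.linalg.matrix_power(r,k) for k in range(N))
    print(N,"rows of",np.r_[np.linalg.solve(S,d),w/N].round(4).tolist())
def wrist(name):
    s=telemetry.observe();d=optics.get_image("wrist");np.savez(f"pics/{name}.npz",**d,pos=s["position"],rot=s["tool_rot"])
    cv2.imwrite(f"pics/{name}.png",cv2.resize(d["image"][:,:,::-1],(800,600),interpolation=cv2.INTER_CUBIC))
    return d,s,cloud(d,s)
E
python3 -c "
from h import *
plan([.48,-.25,.28],Rdown(11))"
```

```text
7 rows of [0.0447, -0.0219, -0.0034, -0.0002, -0.0, 0.0357]
```

Call:
{"api": "send_rows", "payload": {"deltas": [[[0.0447,-0.0219,-0.0034,0,0,0.0357,1],[0.0447,-0.0219,-0.0034,0,0,0.0357,1],[0.0447,-0.0219,-0.0034,0,0,0.0357,1],[0.0447,-0.0219,-0.0034,0,0,0.0357,1],[0.0447,-0.0219,-0.0034,0,0,0.0357,1],[0.0447,-0.0219,-0.0034,0,0,0.0357,1],[0.0447,-0.0219,-0.0034,0,0,0.0357,1],[0,0,0,0,0,0,1],[0,0,0,0,0,0,1]]]}}

```text
time_s: 1.27
position: [0.4794, -0.2504, 0.2798]
tool_rot: [[0.982, 0.191, -0.001], [0.191, -0.982, 0.0], [-0.001, -0.0, -1.0]]
ft_force: [-0.4, -0.6, -0.9]
grip_width: 0.0853
gripper_force: 0.0
```

Run:
```python
from h import *
d,s,P=wrist("w1");print(s["position"],s["qvel"].round(2))
plan([.40,.245,.30],Rdown(188.4),[.48,-.25,.28],Rdown(11))
```

```text
[ 0.47938    -0.250364    0.27979839] [-1.38 -0.3   0.35  0.08 -0.04 -0.07]
19 rows of [0.0407, -0.003, -0.0011, -0.0, -0.0, -0.163]
```

View pics/w1.png

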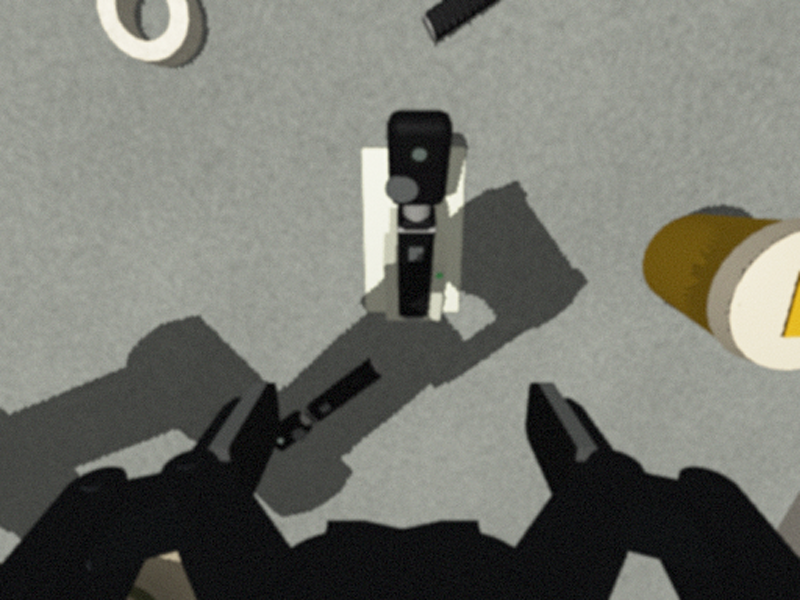

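The close view shows the full-size scope in the white cradle: head end at (420,112), neck around (416,225), tail end at (414,317). The loose ones, at (327,405) and (460,15), are shorter, so the choice stands. I'll fit its top face from this view, then from a second one.

```bash
cat > fit.py <<'E'
from h import *
def fit(f,box):
    z=dict(np.load(f"pics/{f}.npz"));P=cloud(z,dict(tool_rot=z["rot"],position=z["pos"]));g=z["image"].max(-1)
    u0,u1,v0,v1=box;m=np.zeros(g.shape,bool);m[v0:v1,u0:u1]=True
    yaw=np.radians(11);ax=np.array([.79*np.cos(yaw),.79*np.sin(yaw),.613])
    m&=(g<70)&(P[...,2]>.035)&(z["range_z"]>0);q=P[m]
    # handle top plane: points along-axis
    for it in range(6):
        ax/=np.linalg.norm(ax);side=np.cross([0,0,1],ax);side/=np.linalg.norm(side);up=np.cross(ax,side)
        c=np.array([.509,-.2545,.097]);t=(q-c)@ax;y=(q-c)@side;h=(q-c)@up
        k=(t>-85)&(t*1000<20)&(t>-.085)&(h>np.median(h[(t<.02)])-.004)
        B=np.linspace(-.085,.02,8);cy=[];tt=[]
        for a,b in zip(B[:-1],B[1:]):
            s=k&(t>=a)&(t<b)
            if s.sum()>8:cy.append((np.percentile(y[s],3)+np.percentile(y[s],97))/2);tt.append((a+b)/2)
        sl=np.polyfit(tt,cy,1);sh=np.polyfit(t[k],h[k],1);ax=ax+sl[0]*side+sh[0]*up
    print(f,"ax",ax,"yaw",np.degrees(np.arctan2(ax[1],ax[0])),"pitch",np.degrees(np.arcsin(ax[2])))
    print(" t range",np.percentile(t,[.5,99.5])," handle y",np.percentile(y[k],[3,97]),"top h",np.median(h[k]),"head y",np.percentile(y[t>.045],[2,98]))
    tm=np.percentile(t,[.5,99.5]).mean();C=c+ax*tm+side*sl[1]+up*(sh[1]-.012);print(" centre",C)
if __name__=="__main__":
    import sys
    fit(sys.argv[1],eval(sys.argv[2]))
E
python3 fit.py w1 245,295,68,206
```

```text
w1 ax [0.78156774 0.14721594 0.60620074] yaw 10.667237497030289 pitch 37.315295758329945
 t range [-0.09328863  0.09129028]  handle y [-0.01119818  0.01251866] top h 0.006050153525998125 head y [-0.0153109   0.01751443]
 centre [ 0.51174626 -0.25336588  0.0915356 ]
```

Call:
{"api": "send_rows", "payload": {"deltas": [[[0.0407,-0.003,-0.0011,0,0,-0.163,1],[0.0407,-0.003,-0.0011,0,0,-0.163,1],[0.0407,-0.003,-0.0011,0,0,-0.163,1],[0,0,0,0,0,0,1]]]}}

```text
time_s: 1.82
position: [0.5909, -0.1996, 0.2827]
tool_rot: [[0.776, 0.631, -0.001], [0.631, -0.776, 0.0], [-0.0, -0.001, -1.0]]
ft_force: [-0.3, 0.2, 0.1]
grip_width: 0.0851
gripper_force: 0.0
```

Run:
```python
from h import *
d,s,P=wrist("w2");print(s["position"],s["tool_rot"].round(3))
p=np.array([.509,-.2545,.097]);t=(p-s["position"])@s["tool_rot"];H=np.array(d["hand_eye"]);c=H[:3,:3].T@(t-H[:3,3]);print((d["K"]@c)/c[2])
plan([.40,.245,.30],Rdown(188.4))
```

```text
[ 0.59086853 -0.19958305  0.28273042] [[ 0.776  0.631 -0.001]
 [ 0.631 -0.776  0.   ]
 [-0.    -0.001 -1.   ]]
[249.82469174 252.41670274   1.        ]
16 rows of [0.0408, -0.0029, -0.0011, -0.0001, -0.0, -0.163]
```

```bash
sed -i 's/(P\[...,2\]>.035)/(P[...,2]>.035)\&(P[...,2]<.175)\&(np.hypot(P[...,0]-.51,P[...,1]+.2535)<.1)/' fit.py; python3 fit.py w1 245,295,68,206; python3 fit.py w2 130,370,130,380
```

```text
w1 ax [0.78156774 0.14721594 0.60620074] yaw 10.667237497030289 pitch 37.315295758329945
 t range [-0.09328863  0.09129028]  handle y [-0.01119818  0.01251866] top h 0.006050153525998125 head y [-0.0153109   0.01751443]
 centre [ 0.51174626 -0.25336588  0.0915356 ]
w2 ax [0.77790837 0.15776685 0.60825011] yaw 11.46460421088972 pitch 37.463081838471766
 t range [-0.08873623  0.09172884]  handle y [-0.00982917  0.01308626] top h 0.006153941879170578 head y [-0.0150647   0.01795118]
 centre [ 0.51348014 -0.2517397   0.09301428]
```

Call:
{"api": "send_rows", "payload": {"deltas": [[[0.0408,-0.0029,-0.0011,0,0,-0.163,1],[0.0408,-0.0029,-0.0011,0,0,-0.163,1],[0.0408,-0.0029,-0.0011,0,0,-0.163,1],[0.0408,-0.0029,-0.0011,0,0,-0.163,1],[0.0408,-0.0029,-0.0011,0,0,-0.163,1],[0.0408,-0.0029,-0.0011,0,0,-0.163,1],[0.0408,-0.0029,-0.0011,0,0,-0.163,1],[0.0408,-0.0029,-0.0011,0,0,-0.163,1]]]}}

```text
time_s: 2.88
position: [0.6645, 0.0949, 0.2921]
tool_rot: [[-0.404, 0.915, -0.001], [0.915, 0.404, -0.0], [-0.0, -0.001, -1.0]]
ft_force: [-0.2, -0.0, 0.3]
grip_width: 0.0855
gripper_force: 0.0
```

Call:
{"api": "send_rows", "payload": {"deltas": [[[0.0408,-0.0029,-0.0011,0,0,-0.163,0],[0.0408,-0.0029,-0.0011,0,0,-0.163,0],[0.0408,-0.0029,-0.0011,0,0,-0.163,-1],[0.0408,-0.0029,-0.0011,0,0,-0.163,-1],[0.0408,-0.0029,-0.0011,0,0,-0.163,-1],[0.0408,-0.0029,-0.0011,0,0,-0.163,-1],[0.0408,-0.0029,-0.0011,0,0,-0.163,-1],[0.0408,-0.0029,-0.0011,0,0,-0.163,-1],[0,0,0,0,0,0,-1],[0,0,0,0,0,0,-1]]]}}

```text
time_s: 4.12
position: [0.4004, 0.245, 0.3013]
tool_rot: [[-0.99, -0.143, 0.001], [-0.143, 0.99, -0.0], [-0.001, -0.0, -1.0]]
ft_force: [-0.1, -0.2, 0.0]
grip_width: -0.0001
gripper_force: 0.0
```

Run:
```python
from h import *
d,s,P=wrist("w3");print(s["position"],s["tool_rot"].round(3))
```

```text
[0.40040935 0.24498193 0.30128985] [[-0.99  -0.143  0.001]
 [-0.143  0.99  -0.   ]
 [-0.001 -0.    -1.   ]]
```

View pics/w3.png

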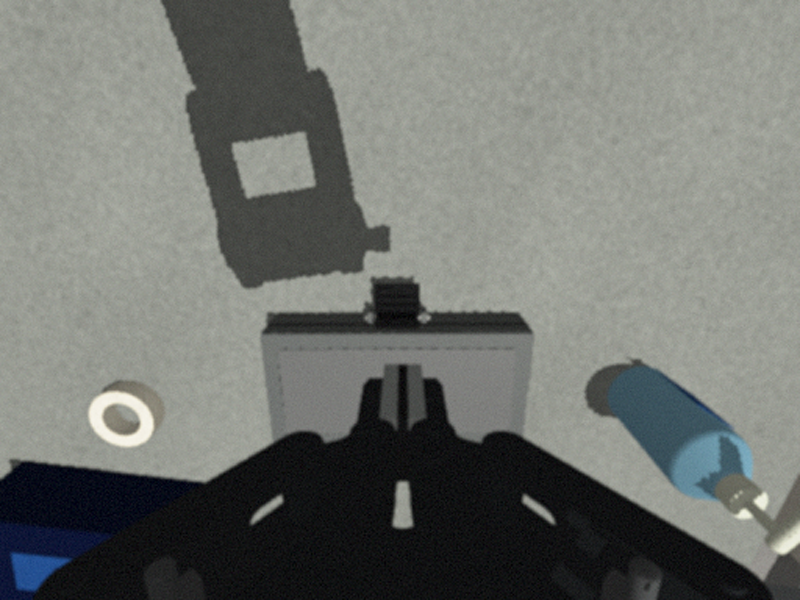

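Here the pad is at (396,297), and the front edge of the lid top runs from (263,334) to (531,332).

Run:
```python
from h import *
z=dict(np.load("pics/w3.npz"));P=cloud(z,dict(tool_rot=z["rot"],position=z["pos"]))
for n,(u,v) in dict(padL=(375,290),padR=(416,290),padfront=(396,282),padmid=(396,297),padback=(396,312)).items():
    print(n,P[round(v*.64),round(u*.64)].round(4))
# lid top front edge: corner pixels
for n,(u,v) in dict(cl=(268,340),cr=(526,338),m=(460,340)).items(): print(n,P[round(v*.64),round(u*.64)].round(4))
lid=(abs(P[...,2]-.057)<.006);lid[:, :150]=False;lid[:,360:]=False;lid[260:]=False
q=P[lid];print(lid.sum(),np.median(q[:,2]))
u=np.radians(8.4);cx=np.array([np.cos(u),np.sin(u)]);cy=np.array([-cx[1],cx[0]])
# front edge per column
xs=[]
vs=np.arange(175,335,4)
for c in vs:
    r=np.where(lid[:,c])[0]
    if len(r):xs.append(P[r[0],c])
xs=np.array(xs);a=np.polyfit(xs[:,1],xs[:,0],1);print("edge yaw",np.degrees(np.arctan(-a[0])),xs[[0,-1]])
print("front face x_c",np.percentile(xs[:,:2]@cx,[10,50,90]),"y ext",np.percentile(q[:,:2]@cy,[.5,99.5]),"mid",np.percentile(q[:,:2]@cy,[.5,99.5]).mean())
# from two fixed cams
for n in("top","scene"):
    d=dict(np.load(f"pics/{n}0.npz"));Q=cloud(d);m=(abs(Q[...,2]-.0575)<.005)&(np.hypot(Q[...,0]-.529,Q[...,1]-.259)<.15)&(Q[...,1]>.1)
    q=Q[m][:,:2];print(n,np.percentile(q@cx,[.5,99.5]),np.percentile(q@cy,[.5,99.5]))
```

```text
padL [0.4446 0.2257 0.026 ]
padR [0.4392 0.2641 0.0251]
padfront [ 0.4401  0.2443 -0.0006]
padmid [0.4482 0.2458 0.0254]
padback [0.4643 0.248  0.0245]
cl [0.496  0.1364 0.0576]
cr [0.4591 0.3686 0.0573]
m [0.4712 0.3087 0.0568]
6942 0.057129619471567125
edge yaw 8.667461229940763 [[0.4890039  0.13849339 0.05133472]
 [0.45609085 0.36032818 0.05264494]]
front face x_c [0.49941692 0.50416429 0.50511627] y ext [0.05584439 0.30270598] mid 0.1792751856093282
top [0.50493562 0.62425336] [0.05586541 0.30272091]
scene [0.50285218 0.62338016] [0.05683915 0.30419993]
```

```bash
cat >> h.py <<'E'
CY=8.45;_a=np.radians(CY);cx=np.array([np.cos(_a),np.sin(_a),0]);cy=np.array([-cx[1],cx[0],0]);C0=np.array([.532,.260,0])
def cw(x,y,z):return C0+x*cx+y*cy+np.array([0,0,z])
E
python3 - <<'E'
from h import *
R=Rdown(180+CY,-15);print(R.round(3))
for z in(.035,.018):
    p=cw(-.0936,0,z)-R@[.011,0,.025];print(p);
    plan(p,R)
    plan(p,R,cw(-.0936,0,.035)-R@[.011,0,.025],R,N=1)
E
```

```text
[[-0.955 -0.147  0.256]
 [-0.142  0.989  0.038]
 [-0.259  0.    -0.966]]
[0.44352568 0.24685635 0.06199516]
5 rows of [-0.0035, -0.0009, 0.0486, -0.0001, -0.0523, -0.0007]
1 rows of [0.0, 0.0, 0.0, 0.0, 0.0, 0.0]
[0.44352568 0.24685635 0.04499516]
6 rows of [-0.0024, -0.0008, 0.0433, -0.0001, -0.0436, -0.0006]
1 rows of [0.0044, 0.0, 0.0164, 0.0, 0.0, 0.0]
```

Call:
{"api": "send_rows", "payload": {"deltas": [[[-0.0035,-0.0009,0.0486,0,-0.0523,-0.0007,-1],[-0.0035,-0.0009,0.0486,0,-0.0523,-0.0007,-1],[-0.0035,-0.0009,0.0486,0,-0.0523,-0.0007,-1],[-0.0035,-0.0009,0.0486,0,-0.0523,-0.0007,-1],[-0.0035,-0.0009,0.0486,0,-0.0523,-0.0007,-1],[0,0,0,0,0,0,-1],[0,0,0,0,0,0,-1]]]}}

```text
time_s: 5.05
position: [0.4435, 0.2478, 0.063]
tool_rot: [[-0.955, -0.149, 0.256], [-0.144, 0.989, 0.038], [-0.259, -0.0, -0.966]]
ft_force: [0.4, -0.5, 0.5]
grip_width: -0.0001
gripper_force: 0.0
```

Call:
{"api": "send_rows", "payload": {"deltas": [[[0.0018,0,0.0068,0,0,0,-1],[0.0009,0,0.0034,0,0,0,-1],[0.0005,0,0.0019,0,0,0,-1],[0.0005,0,0.0019,0,0,0,-1],[0.0005,0,0.0019,0,0,0,-1],[0,0,0,0,0,0,-1]]]}}

```text
time_s: 5.8
position: [0.4428, 0.2478, 0.0455]
tool_rot: [[-0.955, -0.15, 0.256], [-0.145, 0.989, 0.039], [-0.259, -0.0, -0.966]]
ft_force: [-1.4, -0.5, 5.7]
grip_width: 0.0001
gripper_force: 2.7
```

Call:
{"api": "send_rows", "payload": {"deltas": [[[0.0005,0,0.0019,0,0,0,-1],[0.0005,0,0.0019,0,0,0,-1],[0,0,0,0,0,0,-1]]]}}

```text
time_s: 6.18
position: [0.4431, 0.2479, 0.043]
tool_rot: [[-0.954, -0.151, 0.258], [-0.145, 0.989, 0.039], [-0.261, -0.0, -0.965]]
ft_force: [-7.1, -2.7, 22.6]
grip_width: -0.0
gripper_force: 11.8
```

Run:
```python
from h import *
d=optics.get_image("top");Q=cloud(d);m=(np.hypot(Q[...,0]-.532,Q[...,1]-.26)<.2)&(Q[...,2]>.1)&(Q[...,0]>.56)&(Q[...,1]>.1)
print(m.sum(),np.percentile(Q[m],[2,98],axis=0) if m.any() else 0, telemetry.observe()["ft_force"])
```

```text
643 [[0.57920141 0.1478422  0.12425925]
 [0.63011628 0.391215   0.15942784]] [-7.78232478 -3.7117871  21.8976489 ]
```

Lid is open. Next: retract and go to the pregrasp pose at the cradle.

```bash
cat >> h.py <<'E'
SC=np.array([.5126,-.2526,.0923]);RS=Rdown(11.1,37.6)
def gp(x,h):return SC+RS@[x,0,-h]   # TCP when it stands h above scope axis at scope x
E
python3 - <<'E'
from h import *
s=telemetry.observe();R0=s["tool_rot"];p0=s["position"]+R0@[0,0,-.1];print(p0)
w=np.array([.38,0,.28]);plan(w,Rdown(100),p0,R0)
plan(gp(.003,.097),RS,w,Rdown(100));print(gp(.003,.097),gp(.003,.017))
E
```

```text
[0.41721654 0.2440217  0.13952361]
10 rows of [-0.0126, -0.0242, -0.0133, 0.0204, 0.0209, 0.1538]
10 rows of [-0.0241, 0.0197, 0.0062, -0.0507, 0.0517, 0.1491]
[ 0.4568555  -0.26353664  0.17098253] [ 0.50475398 -0.25413933  0.10759936]
```

Call:
{"api": "send_rows", "payload": {"deltas": [[[0,0,-0.05,0,0,0,-1],[0,0,-0.05,0,0,0,-1],[-0.0126,-0.0242,-0.0133,0.0204,0.0209,0.1538,-1],[-0.0126,-0.0242,-0.0133,0.0204,0.0209,0.1538,-1],[-0.0126,-0.0242,-0.0133,0.0204,0.0209,0.1538,-1],[-0.0126,-0.0242,-0.0133,0.0204,0.0209,0.1538,-1],[-0.0126,-0.0242,-0.0133,0.0204,0.0209,0.1538,-1],[-0.0126,-0.0242,-0.0133,0.0204,0.0209,0.1538,-1],[-0.0126,-0.0242,-0.0133,0.0204,0.0209,0.1538,-1],[-0.0126,-0.0242,-0.0133,0.0204,0.0209,0.1538,-1],[-0.0126,-0.0242,-0.0133,0.0204,0.0209,0.1538,-1],[-0.0126,-0.0242,-0.0133,0.0204,0.0209,0.1538,0.4]]]}}

```text
time_s: 7.72
position: [0.3793, -0.001, 0.2792]
tool_rot: [[-0.168, 0.986, -0.004], [0.986, 0.168, 0.0], [0.001, -0.004, -1.0]]
ft_force: [0.6, 0.1, -0.1]
grip_width: 0.017
gripper_force: 0.0
```

Call:
{"api": "send_rows", "payload": {"deltas": [[[-0.0241,0.0197,0.0062,-0.0507,0.0517,0.1491,0.4],[-0.0241,0.0197,0.0062,-0.0507,0.0517,0.1491,0.4],[-0.0241,0.0197,0.0062,-0.0507,0.0517,0.1491,0.4],[-0.0241,0.0197,0.0062,-0.0507,0.0517,0.1491,0.4],[-0.0241,0.0197,0.0062,-0.0507,0.0517,0.1491,0.4],[-0.0241,0.0197,0.0062,-0.0507,0.0517,0.1491,0.4],[-0.0241,0.0197,0.0062,-0.0507,0.0517,0.1491,0.4],[-0.0241,0.0197,0.0062,-0.0507,0.0517,0.1491,0.4],[-0.0241,0.0197,0.0062,-0.0507,0.0517,0.1491,0.4],[-0.0241,0.0197,0.0062,-0.0507,0.0517,0.1491,0.4],[0,0,0,0,0,0,0.4]]]}}

```text
time_s: 9.1
position: [0.4553, -0.265, 0.1686]
tool_rot: [[0.781, 0.189, 0.595], [0.149, -0.982, 0.117], [0.607, -0.003, -0.795]]
ft_force: [-1.0, -0.3, 0.2]
grip_width: 0.0599
gripper_force: 0.0
```

Run:
```python
from h import *
d,s,P=wrist("w4");print(s["position"]-gp(.003,.097),(RS.T@s["tool_rot"]).round(3),s["q"].round(1))
plan(gp(.003,.017),RS,N=1)
```

```text
[-0.00157188 -0.00143029 -0.00237017] [[ 1.    -0.005 -0.005]
 [ 0.005  1.    -0.001]
 [ 0.005  0.001  1.   ]] [-58.5  19.8 104.3  46.5  51.7  -7.8]
1 rows of [0.002, -0.0006, 0.0796, -0.0008, 0.0042, -0.0007]
```

View pics/w4.png

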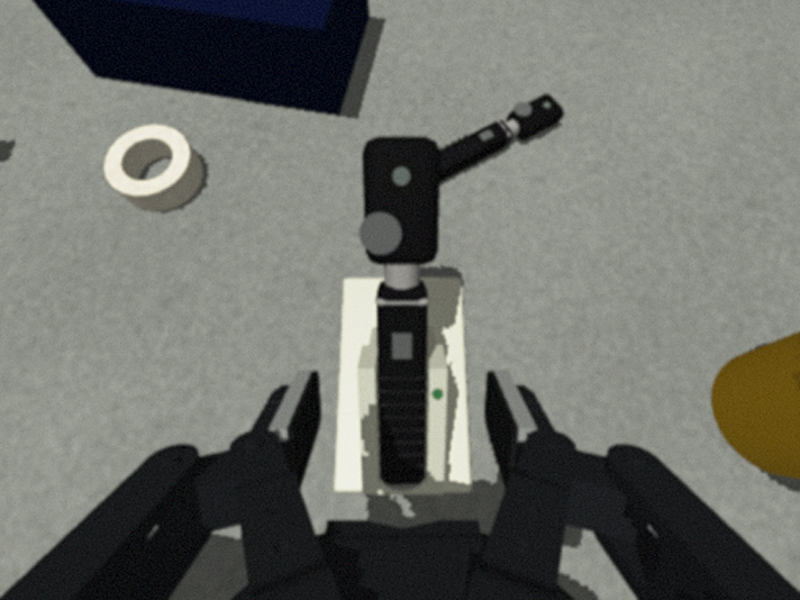

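The wrist view shows the scope (axis at x≈401, head 137–262, tail 483) centred between the fingers (319 and 487). I go straight in.

Call:
{"api": "send_rows", "payload": {"deltas": [[[0.0005,-0.0002,0.02,-0.0002,0.001,0,0.4],[0.0005,-0.0002,0.02,-0.0002,0.001,0,0.4],[0.0005,-0.0001,0.02,-0.0002,0.001,0,0.4],[0.0005,-0.0001,0.0196,-0.0002,0.001,0,0.4],[0,0,0,0,0,0,0.4]]]}}

```text
time_s: 9.78
position: [0.506, -0.2532, 0.1077]
tool_rot: [[0.777, 0.194, 0.599], [0.154, -0.981, 0.118], [0.611, -0.0, -0.792]]
ft_force: [0.2, 0.8, -0.3]
grip_width: 0.0597
gripper_force: 0.0
```

Call:
{"api": "send_rows", "payload": {"squeeze": 45, "deltas": [[[0,0,0,0,0,0,-0.2],[0,0,0,0,0,0,-0.6],[0,0,0,0,0,0,-1],[0,0,0,0,0,0,-1],[0,0,0,0,0,0,-1],[0,0,0,0,0,0,-1]]]}}

```text
time_s: 10.52
position: [0.5052, -0.2545, 0.1089]
tool_rot: [[0.776, 0.191, 0.601], [0.152, -0.982, 0.115], [0.612, 0.002, -0.791]]
ft_force: [-5.1, 0.2, 6.2]
grip_width: 0.0249
gripper_force: 45.0
```

Run:
```python
from h import *
s=telemetry.observe();print(s["position"]-gp(.003,.017),s["grip_width"],s["gripper_force"],s["ft_force"],s["q"].round(1))
R=s["tool_rot"];up=s["position"]+R@[0,0,-.09]
t=np.array([.44,-.03,.15]);plan(t,Rdown(98.45),up,R)
```

```text
[ 0.00043377 -0.00038121  0.00132959] 0.02490692159913209 44.97161507606506 [-5.1238591   0.20523344  6.19839021] [-52.3  28.2 103.7  53.4  42.9 -12.2]
10 rows of [0.0177, -0.0179, 0.0083, 0.0502, -0.0522, -0.1466]
```

Call:
{"api": "send_rows", "payload": {"deltas": [[[0,0,-0.01,0,0,0,-1],[0,0,-0.02,0,0,0,-1],[0,0,-0.03,0,0,0,-1],[0,0,-0.03,0,0,0,-1],[0,0,0,0,0,0,-1]]]}}

```text
time_s: 11.15
position: [0.4506, -0.2653, 0.1806]
tool_rot: [[0.777, 0.19, 0.601], [0.152, -0.982, 0.113], [0.611, 0.003, -0.791]]
ft_force: [1.4, 0.2, -3.0]
grip_width: 0.0251
gripper_force: 45.2
```

Run:
```python
from h import *
d,s,P=wrist("w5");print(s["position"],s["grip_width"],s["gripper_force"],s["ft_force"])
R=s["tool_rot"]
t=np.array([.44,-.03,.12]);plan(t,Rdown(98.45))
cv2.imwrite("pics/w5c.png",d["image"][60:,130:390,::-1])
```

```text
[ 0.4506275  -0.26532113  0.18064592] 0.025081909956098252 45.24857461452484 [ 1.37904883  0.21283385 -3.04410024]
10 rows of [0.0166, -0.0184, 0.011, 0.0501, -0.0521, -0.1466]
```

View pics/w5c.png

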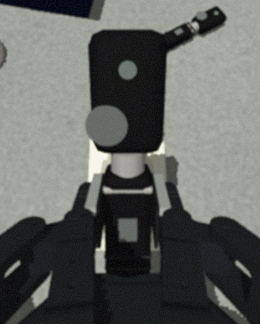

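The scope is held, with its head straight ahead in the view. I'll check its pitch in the tool frame and move to a spot on the worktop for regrasping.

```bash
cat >> h.py <<'E'
def held(n):
    z=dict(np.load(f"pics/{n}.npz"));P=cloud(z,dict(tool_rot=np.eye(3),position=np.zeros(3)));g=z["image"].max(-1)
    m=(abs(P[...,1])<.022)&(P[...,0]>.034)&(P[...,0]<.12)&(P[...,2]<.03)&(P[...,2]>-.02)&(g<160)&(z["range_z"]>0)
    q=P[m];print("n",m.sum(),"x",np.percentile(q[:,0],[1,99]),"y",np.percentile(q[:,1],[1,99]))
    k=(q[:,0]<.085)&(abs(q[:,1])<.012);a=np.polyfit(q[k,0],q[k,2],1);print("slope z/x",a,"z at .06",np.polyval(a,.06))
    for a,b in((.036,.05),(.05,.065),(.065,.08),(.08,.095)):
        k=(q[:,0]>a)&(q[:,0]<b);print(a,np.percentile(q[k,1],[2,98]).round(4),np.median(q[k,2]).round(4))
E
python3 -c "
from h import *
held('w5')"
```

```text
n 8644 x [0.034721  0.0857474] y [-0.01816062  0.01703499]
slope z/x [0.00892475 0.00639211] z at .06 0.0069275968509821964
0.036 [-0.0188  0.0166] 0.007
0.05 [-0.0172  0.0166] 0.0072
0.065 [-0.0172  0.0166] 0.0069
0.08 [-0.0159  0.0152] 0.0087
```

Call:
{"api": "send_rows", "payload": {"deltas": [[[0.0166,-0.0184,0.011,0.0501,-0.0521,-0.1466,-1],[0.0166,-0.0184,0.011,0.0501,-0.0521,-0.1466,-1],[0.0166,-0.0184,0.011,0.0501,-0.0521,-0.1466,-1],[0.0166,-0.0184,0.011,0.0501,-0.0521,-0.1466,-1],[0.0166,-0.0184,0.011,0.0501,-0.0521,-0.1466,-1],[0.0166,-0.0184,0.011,0.0501,-0.0521,-0.1466,-1],[0.0166,-0.0184,0.011,0.0501,-0.0521,-0.1466,-1],[0.0166,-0.0184,0.011,0.0501,-0.0521,-0.1466,-1],[0.0166,-0.0184,0.011,0.0501,-0.0521,-0.1466,-1],[0.0166,-0.0184,0.011,0.0501,-0.0521,-0.1466,-1],[0,0,0,0,0,0,-1],[0,0,0,0,0,0,-1]]]}}

```text
time_s: 12.7
position: [0.441, -0.0299, 0.12]
tool_rot: [[-0.147, 0.989, 0.001], [0.989, 0.147, 0.002], [0.002, 0.001, -1.0]]
ft_force: [0.4, -0.1, -2.8]
grip_width: 0.0253
gripper_force: 45.1
```

Run:
```python
from h import *
d,s,P=wrist("w6");print(s["position"],s["tool_rot"].round(3),s["grip_width"],s["ft_force"]);held("w6")
plan([.44,-.03,.045],Rdown(98.45),N=5)
```

```text
[ 0.44099543 -0.029856    0.12003911] [[-0.147  0.989  0.001]
 [ 0.989  0.147  0.002]
 [ 0.002  0.001 -1.   ]] 0.025300023718576165 [ 0.44746946 -0.07244423 -2.77044254]
n 8354 x [0.03458516 0.08518527] y [-0.01679786  0.01842846]
slope z/x [0.01436177 0.00544871] z at .06 0.006310413242471648
0.036 [-0.0174  0.018 ] 0.0063
0.05 [-0.0158  0.018 ] 0.0065
0.065 [-0.016  0.018] 0.0064
0.08 [-0.0144  0.0165] 0.008
5 rows of [0.0001, -0.0002, 0.015, 0.0002, -0.0003, -0.0002]
```

Call:
{"api": "send_rows", "payload": {"deltas": [[[0,0,0.025,0,0,0,-1],[0,0,0.025,0,0,0,-1],[0,0,0.02,0,0,0,-1],[0,0,0.01,0,0,0,-1],[0,0,0.005,0,0,0,-1],[0,0,0.002,0,0,0,-1],[0,0,0.001,0,0,0,-1],[0,0,0,0,0,0,-1]]]}}

```text
time_s: 13.75
position: [0.4407, -0.0298, 0.0327]
tool_rot: [[-0.147, 0.989, 0.001], [0.989, 0.147, 0.001], [0.001, 0.001, -1.0]]
ft_force: [-0.3, 0.8, -1.9]
grip_width: 0.0252
gripper_force: 45.1
```

Call:
{"api": "send_rows", "payload": {"deltas": [[[0,0,0.001,0,0,0,-1],[0,0,0.001,0,0,0,-1],[0,0,0.001,0,0,0,-1],[0,0,0,0,0,0,-1]]]}}

```text
time_s: 14.25
position: [0.4406, -0.0298, 0.0295]
tool_rot: [[-0.148, 0.989, 0.0], [0.989, 0.148, 0.001], [0.001, 0.001, -1.0]]
ft_force: [0.1, 1.0, 0.2]
grip_width: 0.0252
gripper_force: 45.6
```

Call:
{"api": "send_rows", "payload": {"deltas": [[[0,0,0.0008,0,0,0,-1],[0,0,0,0,0,0,-0.6],[0,0,0,0,0,0,-0.2],[0,0,0,0,0,0,0.1],[0,0,0,0,0,0,0.1],[-0.025,0,0,0,0,0,0.1],[-0.025,0,0,0,0,0,0.1],[0,0,0,0,0,0,0.1]]]}}

```text
time_s: 15.25
position: [0.4482, -0.0804, 0.0285]
tool_rot: [[-0.145, 0.989, 0.001], [0.989, 0.145, 0.001], [0.001, 0.001, -1.0]]
ft_force: [-1.3, 0.5, -0.1]
grip_width: 0.047
gripper_force: 0.0
```

Run:
```python
from h import *
d,s,P=wrist("w7");print(s["position"],s["tool_rot"].round(4),s["grip_width"],s["ft_force"])
cv2.imwrite("pics/w7c.png",d["image"][:,130:390,::-1])
z=d["range_z"];T=cloud(d,dict(tool_rot=np.eye(3),position=np.zeros(3)));g=d["image"].max(-1)
m=(abs(T[...,1])<.03)&(T[...,0]>.07)&(T[...,0]<.17)&(T[...,2]<.02)&(T[...,2]>-.01)&(g<160)
q=T[m];print(np.percentile(q,[1,99],axis=0).round(4))
for a in np.arange(.07,.15,.01):
    k=(q[:,0]>a)&(q[:,0]<a+.01);print(a.round(2),k.sum(),np.percentile(q[k,1],[2,98]).round(4),np.median(q[k,2]).round(4)) if k.sum()>5 else 0
```

```text
[ 0.44823468 -0.08040459  0.02846468] [[-1.454e-01  9.894e-01  9.000e-04]
 [ 9.894e-01  1.454e-01  9.000e-04]
 [ 8.000e-04  1.000e-03 -1.000e+00]] 0.04703444887646897 [-1.25664629  0.45773145 -0.08547962]
[[ 0.0781 -0.0176  0.0045]
 [ 0.1179  0.0181  0.0129]]
0.07 326 [-0.0134  0.0146] 0.01
0.08 1938 [-0.0161  0.0173] 0.0067
0.09 1797 [-0.0183  0.0178] 0.0062
0.1 2066 [-0.0162  0.0177] 0.0065
0.11 2086 [-0.0164  0.0177] 0.0065
```

View pics/w7c.png

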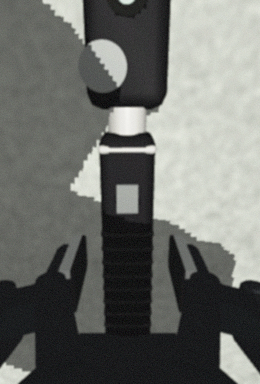

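The scope lies flat: head base at crop (128,107), ring at (128,149), and the handle centred between the fingers. I'll regrasp near x≈-47 mm and lift.

Call:
{"api": "send_rows", "payload": {"squeeze": 45, "deltas": [[[0,0,0,0,0,0,-0.3],[0,0,0,0,0,0,-0.7],[0,0,0,0,0,0,-1],[0,0,0,0,0,0,-1],[0,0,0,0,0,0,-1],[0,0,-0.01,0,0,0,-1],[0,0,-0.04,0,0,0,-1],[0,0,-0.05,0,0,0,-1],[0,0,-0.05,0,0,0,-1],[0,0,0,0,0,0,-1],[0,0,0,0,0,0,-1]]]}}

```text
time_s: 16.68
position: [0.4472, -0.0793, 0.1779]
tool_rot: [[-0.147, 0.989, -0.001], [0.989, 0.147, 0.002], [0.002, -0.001, -1.0]]
ft_force: [-0.1, 0.3, -3.1]
grip_width: 0.0253
gripper_force: 45.2
```

Run:
```python
from h import *
d,s,P=wrist("w8");print(s["position"],s["tool_rot"].round(4),s["grip_width"],s["gripper_force"],s["ft_force"])
T=cloud(d,dict(tool_rot=np.eye(3),position=np.zeros(3)));g=d["image"].max(-1)
m=(abs(T[...,1])<.03)&(T[...,0]>.05)&(T[...,0]<.17)&(T[...,2]<.03)&(T[...,2]>-.02)&(g<160)
q=T[m]
for a in np.arange(.07,.15,.01):
    k=(q[:,0]>a)&(q[:,0]<a+.01);print(a.round(2),k.sum(),np.percentile(q[k,1],[2,98]).round(4),np.median(q[k,2]).round(4)) if k.sum()>5 else 0
k=(abs(q[:,1])>.0145);print("head base x",np.percentile(q[k,0],[.5,1,2,5]))
# head base from center columns: z jump
plan(cw(-.012,-.047,.2),Rdown(90+CY))
```

```text
[ 0.44723527 -0.0793364   0.17789709] [[-1.473e-01  9.891e-01 -1.000e-03]
 [ 9.891e-01  1.473e-01  1.500e-03]
 [ 1.700e-03 -7.000e-04 -1.000e+00]] 0.025265229615778 45.18069326877594 [-0.11219138  0.26266818 -3.13430534]
0.07 670 [-0.0139  0.016 ] 0.0089
0.08 1440 [-0.015   0.0183] 0.0071
0.09 1162 [-0.0004  0.0185] 0.007
0.1 2208 [-0.0158  0.0181] 0.007
0.11 1990 [-0.0161  0.0182] 0.0069
head base x [0.07758581 0.07806433 0.07893785 0.08098731]
7 rows of [0.0394, 0.0174, -0.0032, -0.0003, -0.0004, 0.0001]
```

Run:
```python
from h import *
plan(cw(-.012,-.044,.15),Rdown(90+CY),N=8);print(cw(-.012,-.044,.15))
```

```text
8 rows of [0.0349, 0.0152, 0.0035, -0.0002, -0.0003, 0.0]
[0.5265959  0.21471429 0.15      ]
```

Call:
{"api": "send_rows", "payload": {"deltas": [[[0.0349,0.0152,0.0035,-0.0002,-0.0003,0,-1],[0.0349,0.0152,0.0035,-0.0002,-0.0003,0,-1],[0.0349,0.0152,0.0035,-0.0002,-0.0003,0,-1],[0.0349,0.0152,0.0035,-0.0002,-0.0003,0,-1],[0.0349,0.0152,0.0035,-0.0002,-0.0003,0,-1],[0.0349,0.0152,0.0035,-0.0002,-0.0003,0,-1],[0.0349,0.0152,0.0035,-0.0002,-0.0003,0,-1],[0.0349,0.0152,0.0035,-0.0002,-0.0003,0,-1],[0,0,0,0,0,0,-1],[0,0,0,0,0,0,-1]]]}}

```text
time_s: 17.98
position: [0.5264, 0.2142, 0.1494]
tool_rot: [[-0.148, 0.989, -0.001], [0.989, 0.148, -0.002], [-0.002, -0.001, -1.0]]
ft_force: [-0.4, -0.3, -2.2]
grip_width: 0.0251
gripper_force: 45.2
```

Run:
```python
from h import *
d,s,P=wrist("w9");print(s["position"]-cw(-.012,-.044,.15),s["tool_rot"].round(4),s["ft_force"])
q=(P-C0);X=q@cx;Y=q@cy;Z=P[...,2]
# bed edges in insert: pixels at insert top vs bed floor
top=(abs(Z-.033)<.004);fl=(Z<.022)&(Z>.004)&(abs(X)<.06)
for y0 in(.03,.05,.07,.085):
    k=(abs(Y-y0)<.004)&(abs(X)<.05)
    h=k&fl;t=k&top;hd=k&(Z>.1)
    print(y0,"floor X",np.percentile(X[h],[2,98]).round(4) if h.sum()>5 else 0,"top X",[np.percentile(X[t&(X<-.02)],[98]).round(4) if (t&(X<-.02)).sum()>3 else 0,np.percentile(X[t&(X>0)],[2]).round(4) if (t&(X>0)).sum()>3 else 0],"head",np.percentile(X[hd],[2,98]).round(4) if hd.sum()>5 else 0)
d=optics.get_image("top");np.savez("pics/top9.npz",**d);Q=cloud(d)
x=(Q-C0)@cx;y=(Q-C0)@cy;z=Q[...,2];g=d["image"].max(-1)
m=(abs(x+.012)<.03)&(z>.10)&(z<.16)&(g<90)&(y>0);print("head end y(top)",np.percentile(y[m],[98,99,99.8]),np.median(x[m&(y>.03)]))
m=(abs(x+.012)<.012)&(z>.10)&(z<.16)&(y<0);print("tail y",np.percentile(y[m],[.2,1,2]))
m=(abs(z-.034)<.006)&(abs(x)<.06)&(abs(y)<.14);print("case rim y",np.percentile(y[m],[.5,99.5]),"x",np.percentile(x[m],[.5,99.5]))
cv2.imwrite("pics/top9.png",cv2.resize(d["image"][150:260,110:240,::-1],None,fx=4.5,fy=4.5,interpolation=cv2.INTER_CUBIC))
```

```text
[-0.00016967 -0.00052071 -0.0005959 ] [[-1.476e-01  9.891e-01 -5.000e-04]
 [ 9.891e-01  1.476e-01 -1.800e-03]
 [-1.700e-03 -8.000e-04 -1.000e+00]] [-0.42963478 -0.2826861  -2.23870403]
0.03 floor X 0 top X [array([-0.0353]), array([0.0129])] head [-0.0248  0.0022]
0.05 floor X 0 top X [array([-0.0456]), array([0.0214])] head [-0.03    0.0057]
0.07 floor X 0 top X [array([-0.0438]), array([0.0215])] head [-0.0281  0.0057]
0.085 floor X 0 top X [array([-0.0432]), array([0.0214])] head 0
head end y(top) [0.25193178 0.25246315 0.25288824] 0.008528366592176281
tail y [-0.09902179 -0.09899522 -0.09897709]
case rim y [-0.12512448  0.07572018] x [-0.05914228  0.05936196]
```

View pics/w9.png

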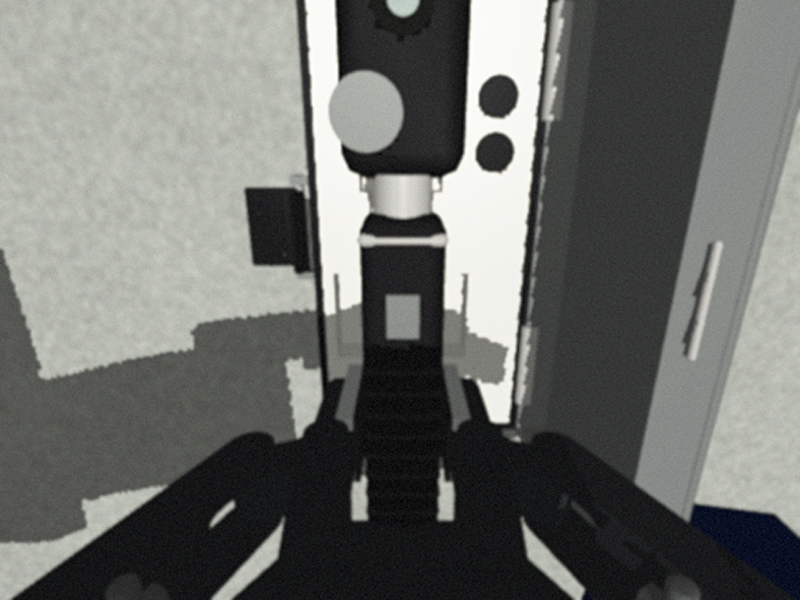

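View pics/top9.png

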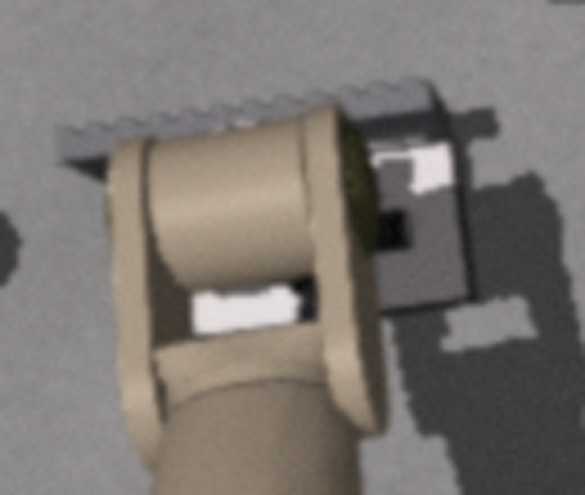

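The wrist view shows the held scope over the bed: head base at (403,170), neck at (403,200), scoop edges near (338,275–355) and (465,275–355), open lid at right. The top view shows the tail end at crop (408,230). The two lengthwise estimates differ by about 3 mm, so I'll check against the insert's own edges in depth.

Run:
```python
from h import *
z=dict(np.load("pics/w9.npz"));P=cloud(z,dict(tool_rot=z["rot"],position=z["pos"]))
q=(P-C0);X=q@cx;Y=q@cy;Z=P[...,2]
for x0 in(-.044,-.032,.008,.020):
    k=(abs(X-x0)<.002)&(Y>-.08)&(Z<.06);b=np.floor(Y[k]/.003);print(x0,[(round(v*3),round(np.median(Z[k][b==v])*1000)) for v in np.unique(b)])
H=(Z>.1)&(Z<.16)
for x0 in(-.028,-.012,0.003):
    k=(abs(X-x0)<.0015)&H&(Y>-.03);b=np.floor(Y[k]/.002);print(x0,[(round(v*2),round(np.median(Z[k][b==v])*1000)) for v in np.unique(b)])
t=dict(np.load("pics/top9.npz"));Q=cloud(t);x=(Q-C0)@cx;y=(Q-C0)@cy
m=(abs(x+.012)<.02)&(Q[...,2]>.1)&(Q[...,2]<.16)&(y<0);v,u=np.where(m);print(np.c_[u,v,x[m]*1000,y[m]*1000,Q[m][:,2]*1000,t["image"][m]].round()[:40])
```

```text
-0.044 [(-81, 34), (-78, 21), (-75, 13), (-72, 13), (-69, 13), (-66, 13), (-63, 12), (-60, 13), (-57, 12), (-54, 13), (-51, 12), (-48, 12), (-45, 13), (-42, 13), (-39, 12), (-36, 12), (-33, 12), (-27, 34), (-24, 34), (-21, 33), (-18, 34), (-15, 33), (-12, 33), (-9, 33), (-6, 34), (-3, 33), (0, 34), (3, 33), (6, 34), (9, 33), (12, 33), (15, 33), (18, 33), (21, 33), (24, 33), (27, 33), (30, 33), (33, 33), (36, 34), (39, 33), (42, 33), (45, 33), (69, 33), (72, 33), (75, 34), (78, 33), (81, 33), (84, 33), (87, 33), (90, 33), (93, 33), (96, 33), (99, 34), (102, 33), (105, 33)]
-0.032 [(0, 33), (3, 34), (6, 34), (9, 34), (12, 33), (15, 34), (18, 17), (21, 13), (24, 12)]
0.008 [(6, 33), (9, 33), (12, 33), (15, 33), (18, 20), (21, 13), (24, 13)]
0.02 [(-81, 33), (-78, 23), (-75, 12), (-72, 12), (-69, 12), (-66, 13), (-63, 13), (-60, 12), (-57, 12), (-54, 12), (-51, 12), (-48, 12), (-45, 12), (-42, 13), (-39, 12), (-36, 12), (-33, 13), (-27, 33), (-24, 33), (-21, 33), (-18, 34), (-15, 34), (-12, 33), (-9, 33), (-6, 34), (-3, 33), (0, 33), (3, 33), (6, 33), (9, 33), (12, 33), (15, 33), (18, 33
[... 2627 characters left out ...]
  13.  16.]
 [197. 200.  -9. -90. 148.   7.   6.  10.]
 [198. 200.  -9. -92. 145.  17.  17.  18.]
 [199. 200. -10. -95. 146.  30.  27.  30.]
 [200. 200. -10. -98. 146.  55.  54.  57.]
 [201. 200.  -9. -99. 128.  72.  69.  69.]
 [194. 201. -11. -81. 149.  17.  20.  17.]
 [195. 201. -11. -83. 146.  13.  15.  14.]
 [196. 201. -12. -86. 146.  17.  19.  21.]
 [197. 201. -12. -89. 145.  10.   7.  12.]
 [198. 201. -12. -92. 144.  11.  12.  14.]
 [199. 201. -13. -95. 145.  29.  28.  29.]
 [200. 201. -13. -98. 146.  51.  49.  51.]
 [201. 201. -12. -99. 131.  67.  64.  67.]
 [194. 202. -14. -80. 144.  17.  15.  15.]
 [195. 202. -14. -83. 145.  14.  13.  14.]
 [196. 202. -15. -86. 150.  15.  14.  15.]]
```

Both views put the scope about 2.5 mm short of home along the case; the insert's edges agree with the case frame to about 1 mm. I correct that and lower.

Call:
{"api": "send_rows", "payload": {"deltas": [[[0.0028,-0.0003,0.02,0,0.001,0,-1],[0,0,0.03,0,0.001,0,-1],[0,0,0.025,0,0,0,-1],[0,0,0.015,0,0,0,-1],[0,0,0.005,0,0,0,-1],[0,0,0,0,0,0,-1],[0,0,0,0,0,0,-1]]]}}

```text
time_s: 18.95
position: [0.5269, 0.2175, 0.0566]
tool_rot: [[-0.147, 0.989, 0.003], [0.989, 0.147, 0.001], [0.001, 0.004, -1.0]]
ft_force: [0.4, 0.3, -1.6]
grip_width: 0.0253
gripper_force: 45.1
```

Run:
```python
from h import *
d,s,P=wrist("w10");r=s["position"]-C0;print(r@cx,r@cy,r[2],s["tool_rot"].round(4),s["ft_force"])
q=(P-C0);X=q@cx;Y=q@cy;Z=P[...,2]
for y0 in(.04,.05,.06):
    k=(abs(Y-y0)<.003);t=k&(abs(Z-.033)<.0035);f=k&(Z>.038)&(abs(X+.012)<.03)
    print(y0,X[t&(X<-.03)].max(),X[t&(X>0)].min(),np.percentile(X[f],[2,98]))
k=(abs(X+.029)<.001)&(Y>0)&(Y<.1);b=np.floor(Y[k]/.002);print([(round(v*2),round(np.median(Z[k][b==v])*1000)) for v in np.unique(b)])
```

```text
-0.011314292141338085 -0.04133015128571608 0.05655930284010314 [[-1.474e-01  9.891e-01  3.500e-03]
 [ 9.891e-01  1.474e-01  1.400e-03]
 [ 8.000e-04  3.600e-03 -1.000e+00]] [ 0.44283762  0.25417333 -1.59007834]
0.04 -0.03399612046192162 0.009468169549345113 [-0.0258346   0.00540881]
0.05 -0.034109218201821175 0.009483400302045891 [-0.02924395  0.0067507 ]
0.06 -0.03414759611022207 0.00948425056275859 [-0.02685927  0.0066697 ]
[(0, 21), (2, 23), (4, 24), (6, 23), (8, 19), (10, 23), (12, 22), (14, 26), (16, 24), (18, 21), (20, 12), (22, 12), (24, 12), (26, 12), (28, 12), (30, 12), (32, 12), (34, 12), (40, 43), (42, 42), (44, 51), (46, 50), (48, 50), (50, 50), (52, 50), (54, 50), (56, 50), (58, 43), (60, 43), (66, 43), (68, 43), (70, 43), (74, 44), (76, 43), (78, 43)]
```

Call:
{"api": "send_rows", "payload": {"deltas": [[[0,-0.0013,0.004,0,0,0,-1],[0,0,0.004,0,0,0,-1],[0,0,0.003,0,0,0,-1],[0,0,0.001,0,0,0,-1],[0,0,0,0,0,0,-1]]]}}

```text
time_s: 19.62
position: [0.5252, 0.2172, 0.0436]
tool_rot: [[-0.147, 0.989, 0.002], [0.989, 0.147, 0.001], [0.001, 0.002, -1.0]]
ft_force: [-1.3, 0.0, -2.4]
grip_width: 0.0249
gripper_force: 45.1
```

Call:
{"api": "send_rows", "payload": {"deltas": [[[0,0,0.001,0,0,0,-1],[0,0,0.001,0,0,0,-1],[0,0,0.0005,0,0,0,-1],[0,0,0,0,0,0,-1]]]}}

```text
time_s: 20.12
position: [0.5252, 0.2172, 0.0412]
tool_rot: [[-0.147, 0.989, 0.002], [0.989, 0.147, 0.001], [0.001, 0.002, -1.0]]
ft_force: [0.8, -0.6, -2.3]
grip_width: 0.0248
gripper_force: 45.1
```

Call:
{"api": "send_rows", "payload": {"deltas": [[[0,0,0.0006,0,0,0,-1],[0,0,0.0006,0,0,0,-1],[0,0,0,0,0,0,-1]]]}}

```text
time_s: 20.5
position: [0.5253, 0.2172, 0.0407]
tool_rot: [[-0.147, 0.989, 0.003], [0.989, 0.147, 0.001], [0.001, 0.003, -1.0]]
ft_force: [-3.0, -0.3, 5.2]
grip_width: 0.025
gripper_force: 46.1
```

Contact at the expected height. Now I release and take a look.

Call:
{"api": "send_rows", "payload": {"squeeze": 20, "deltas": [[[0,0,0,0,0,0,-0.4],[0,0,0,0,0,0,-0.1],[0,0,0,0,0,0,-0.1],[0,0,-0.02,0,0,0,-0.1],[0,0,-0.04,0,0,0,-0.1],[0,0,-0.05,0,0,0,-0.1],[0,0,-0.05,0,0,0,-0.1],[0,0,0,0,0,0,-1]]]}}

```text
time_s: 21.5
position: [0.5262, 0.2174, 0.2038]
tool_rot: [[-0.148, 0.989, 0.01], [0.989, 0.148, 0.003], [0.001, 0.01, -1.0]]
ft_force: [0.7, -0.0, -0.2]
grip_width: 0.0216
gripper_force: 0.0
```

Run:
```python
from h import *
d,s,P=wrist("w11");print(s["position"])
q=(P-C0);X=q@cx;Y=q@cy;Z=P[...,2];g=d["image"].max(-1)
for y0 in(-.04,0,.01,.04,.06,.08):
    k=(abs(Y-y0)<.003)&(abs(X+.012)<.04);f=k&(g<60)&(Z>.03);print(y0,f.sum(),np.percentile(X[f],[2,98]).round(4) if f.sum()>4 else 0,np.median(Z[f]).round(4) if f.sum() else 0)
for x0 in(-.022,-.012,-.002):
    k=(abs(X-x0)<.0015)&(abs(Y)<.12)&(Z<.08);b=np.floor(Y[k]/.004);print(x0,[(round(v*4),round(np.median(Z[k][b==v])*1000)) for v in np.unique(b)])
```

```text
[0.52622083 0.2173804  0.20375308]
-0.04 1208 [-0.0518  0.0266] 0.2343
0 78 [-0.023  -0.0014] 0.0361
0.01 129 [-0.0229 -0.0015] 0.0361
0.04 412 [-0.0256  0.0034] 0.3217
0.06 162 [-0.0272  0.004 ] 0.0341
0.08 184 [-0.0277  0.0036] 0.0341
-0.022 [(-120, 33), (-116, 34), (-112, 33), (-108, 33), (-104, 33), (-100, 32), (-96, 34), (-92, 36), (-88, 36), (-84, 36), (-80, 36), (-76, 36), (-72, 36), (-68, 36), (-64, 35), (-60, 37), (-56, 35), (-52, 36), (-48, 36), (-44, 37), (-40, 35), (-36, 36), (-32, 35), (-28, 36), (-24, 36), (-20, 35), (-16, 35), (-12, 36), (-8, 35), (-4, 35), (0, 36), (4, 35), (8, 35), (12, 35), (16, 36), (20, 33), (24, 13), (28, 12), (32, 28), (36, 33), (40, 35), (44, 35), (48, 35), (52, 34), (56, 35), (60, 35), (64, 35), (68, 34), (72, 34), (76, 34), (80, 34), (84, 34), (88, 33), (92, 30), (96, 24), (100, 33), (104, 34), (108, 33), (112, 33), (116, 33)]
-0.012 [(-120, 33), (-116, 34), (-112, 34), (-108, 33), (-104, 34), (-100, 37), (-96, 36), (-92, 36), (-88, 36), (-84, 37), (-80, 37), (-76, 36), (-72, 37), (-68, 36), (-64, 36), (-60, 37), (-56, 36), (-52, 37), (-48, 3
[... 368 characters left out ...]
, (100, 33), (104, 33), (108, 33), (112, 33), (116, 33)]
-0.002 [(-120, 34), (-116, 33), (-112, 33), (-108, 33), (-104, 33), (-100, 34), (-96, 35), (-92, 35), (-88, 35), (-84, 36), (-80, 36), (-76, 36), (-72, 36), (-68, 36), (-64, 36), (-60, 37), (-56, 36), (-52, 36), (-48, 36), (-44, 36), (-40, 36), (-36, 36), (-32, 35), (-28, 36), (-24, 36), (-20, 36), (-16, 36), (-12, 36), (-8, 36), (-4, 36), (0, 36), (4, 36), (8, 35), (12, 36), (16, 36), (20, 33), (24, 13), (28, 13), (32, 28), (36, 33), (40, 34), (44, 34), (48, 34), (52, 34), (56, 34), (60, 34), (64, 34), (68, 34), (72, 34), (76, 34), (80, 34), (84, 35), (88, 33), (92, 30), (96, 26), (100, 34), (104, 34), (108, 33), (112, 33), (116, 34)]
```

The scope lies level and fully down: handle top at 36 mm, head top at 34 mm, inside the bed. Now I plan the lid sweep.

Run:
```python
from h import *
s=telemetry.observe();R=Rdown(90+CY);r=s["position"]-C0;print(r@cx,r@cy,r[2],s["grip_width"])
plan(cw(.115,0,.215),R,N=4);plan(cw(.115,0,.150),R,cw(.115,0,.215),R,N=2)
th=np.radians([92,80,68,56,45,35,26,18,11,5,1]);rr=np.array([95,97,99,102,105,108,111,113,116,120,124])/1e3
x=.060-rr*np.cos(th)+.022*np.sin(th)+.0145;z=.034+rr*np.sin(th)+.022*np.cos(th)+.025
p=[.115,.150]
for a,b,t in zip(x,z,np.degrees(th)):
    print(round(t),round(a,4),round(b,4),"dy,dz",round(a-p[0],4),round(p[1]-b,4));p=[a,b]
```

```text
-0.012938430292665308 -0.04136606719405475 0.20125795997074566 0.013809943033790803
4 rows of [0.0103, 0.032, -0.0033, 0.0013, -0.0002, 0.0001]
2 rows of [0.0, 0.0, 0.0325, 0.0, 0.0, 0.0]
92 0.0998 0.1532 dy,dz -0.0152 -0.0032
80 0.0793 0.1583 dy,dz -0.0205 -0.0052
68 0.0578 0.159 dy,dz -0.0215 -0.0007
56 0.0357 0.1559 dy,dz -0.0221 0.0032
45 0.0158 0.1488 dy,dz -0.0199 0.0071
35 -0.0013 0.139 dy,dz -0.0172 0.0098
26 -0.0156 0.1274 dy,dz -0.0143 0.0115
18 -0.0262 0.1148 dy,dz -0.0105 0.0126
11 -0.0352 0.1027 dy,dz -0.009 0.0121
5 -0.0431 0.0914 dy,dz -0.008 0.0114
1 -0.0491 0.0832 dy,dz -0.006 0.0082
```

Call:
{"api": "send_rows", "payload": {"deltas": [[[0.0103,0.01,-0.013,0.0013,0,0,-1],[0.0103,0.039,0,0.0013,0,0,-1],[0.0103,0.039,0,0.0013,0,0,-1],[0.0103,0.04,0,0.0013,0,0,-1],[0,0,0,0,0,0,-1],[0,0,0.0325,0,0,0,-1],[0,0,0.0325,0,0,0,-1],[0,0,0,0,0,0,-1]]]}}

```text
time_s: 22.55
position: [0.6434, 0.2762, 0.1446]
tool_rot: [[-0.147, 0.989, -0.01], [0.989, 0.147, -0.001], [0.0, -0.01, -1.0]]
ft_force: [0.2, -0.6, -0.5]
grip_width: -0.0002
gripper_force: 0.0
```

Run:
```python
from h import *
s=telemetry.observe();r=s["position"]-C0;print(r@cx,r@cy,r[2],s["ft_force"],s["tool_rot"].round(3))
```

```text
0.11257324767633123 -0.00039055410557595395 0.14461325341571704 [ 0.24156966 -0.59582656 -0.49775954] [[-0.147  0.989 -0.01 ]
 [ 0.989  0.147 -0.001]
 [ 0.    -0.01  -1.   ]]
```

Call:
{"api": "send_rows", "payload": {"deltas": [[[0,-0.015,-0.005,0,0,0,-1],[0,-0.0205,-0.0052,0,0,0,-1],[0,-0.0215,-0.0007,0,0,0,-1],[0,-0.022,0.0032,0,0,0,-1],[0,-0.02,0.007,0,0,0,-1],[0,-0.0172,0.0098,0,0,0,-1],[0,-0.0143,0.0115,0,0,0,-1],[0,0,0,0,0,0,-1]]]}}

```text
time_s: 23.55
position: [0.5155, 0.2574, 0.1287]
tool_rot: [[-0.148, 0.989, -0.003], [0.989, 0.148, 0.0], [0.001, -0.003, -1.0]]
ft_force: [1.2, -0.8, 1.4]
grip_width: 0.0003
gripper_force: 0.4
```

Run:
```python
from h import *
s=telemetry.observe();r=s["position"]-C0;print(r@cx,r@cy,r[2],s["ft_force"])
d=optics.get_image("scene");Q=cloud(d);x=(Q-C0)@cx;y=(Q-C0)@cy
for y0 in(-.1,-.05,.05,.1):
    m=(abs(y-y0)<.01)&(abs(x)<.07)&(Q[...,2]>.03)&(Q[...,2]<.2);b=np.floor(x[m]/.02);print(y0,[(round(v*20),round(np.median(Q[m][b==v,2])*1000)) for v in np.unique(b)])
```

```text
-0.016695549907622488 -0.00013461102708700332 0.12870707822194005 [ 1.16920897 -0.75809831  1.44845925]
-0.1 [(-40, 106), (-20, 97), (0, 87), (20, 76), (40, 64), (60, 55)]
-0.05 [(-40, 104), (-20, 95), (0, 88), (20, 75), (40, 65), (60, 55)]
0.05 [(-40, 108), (-20, 98), (0, 87), (20, 76), (40, 65), (60, 54)]
0.1 [(-80, 33), (-60, 34), (-40, 108), (-20, 98), (0, 87), (20, 77), (40, 65), (60, 55)]
```

The lid is following, now at about 27°. I continue down to the last few mm.

Call:
{"api": "send_rows", "payload": {"deltas": [[[0,-0.0105,0.0126,0,0,0,-1],[0,-0.009,0.012,0,0,0,-1],[0,-0.008,0.0114,0,0,0,-1],[0,-0.006,0.008,0,0,0,-1],[0,0,0,0,0,0,-1]]]}}

```text
time_s: 24.22
position: [0.484, 0.2527, 0.0848]
tool_rot: [[-0.147, 0.989, -0.0], [0.989, 0.147, 0.001], [0.001, 0.0, -1.0]]
ft_force: [3.1, 0.4, 5.1]
grip_width: -0.0003
gripper_force: 2.1
```

Call:
{"api": "send_rows", "payload": {"deltas": [[[0,0,0.002,0,0,0,-1],[0,0,0.002,0,0,0,-1],[0,0,0,0,0,0,-1]]]}}

```text
time_s: 24.6
position: [0.483, 0.2525, 0.0802]
tool_rot: [[-0.147, 0.989, -0.003], [0.989, 0.147, 0.0], [0.001, -0.003, -1.0]]
ft_force: [0.9, 0.1, 4.3]
grip_width: -0.0
gripper_force: 2.3
```

Call:
{"api": "send_rows", "payload": {"deltas": [[[0,0,0.001,0,0,0,-1],[0,0,0.001,0,0,0,-1],[0,0,0.001,0,0,0,-1],[0,0,0,0,0,0,-1]]]}}

```text
time_s: 25.1
position: [0.4827, 0.2525, 0.078]
tool_rot: [[-0.148, 0.989, -0.003], [0.989, 0.148, 0.0], [0.001, -0.003, -1.0]]
ft_force: [-2.2, -2.0, 14.9]
grip_width: -0.0002
gripper_force: 7.1
```

Call:
{"api": "send_rows", "payload": {"deltas": [[[0,0,0.001,0,0,0,-1],[0,0,0,0,0,0,-1],[0,0,-0.003,0,0,0,-1],[0,0,-0.01,0,0,0,-1],[0,0,-0.05,0,0,0,-1],[0,0,-0.05,0,0,0,-1],[0,0,-0.05,0,0,0,-1],[-0.04,-0.04,0,0,0,0,-1],[-0.04,-0.04,0,0,0,0,-1],[0,0,0,0,0,0,-1],[0,0,0,0,0,0,-1]]]}}

```text
time_s: 26.48
position: [0.4163, 0.1617, 0.2394]
tool_rot: [[-0.147, 0.989, -0.003], [0.989, 0.147, 0.001], [0.001, -0.002, -1.0]]
ft_force: [-0.0, 0.8, -0.5]
grip_width: 0.0002
gripper_force: 0.0
```

Run:
```python
from h import *
print(telemetry.observe()["ft_force"])
for n in("scene","top"):
    d=optics.get_image(n);Q=cloud(d);x=(Q-C0)@cx;y=(Q-C0)@cy
    m=(abs(x)<.05)&(abs(y)<.115)&(Q[...,2]<.2);print(n,np.percentile(Q[m][:,2],[2,50,98]),[np.median(Q[m&(abs(x-a)<.005)][:,2]).round(4) for a in(-.045,0,.045)])
    m=(abs(x+.086)<.006)&(abs(y)<.012);print("pad z",np.median(Q[m][:,2]))
    z=dict(np.load(f"pics/{n}0.npz"));Q0=cloud(z)
    for nm,c in dict(gloves=(.78,-.02),tape=(.646,-.024),sharps=(.52,-.51),san=(.53,.55)).items():
        k=(np.hypot(Q0[...,0]-c[0],Q0[...,1]-c[1])<.1)&(Q0[...,2]>.012)&(Q0[...,2]<.22);k2=(np.hypot(Q[...,0]-c[0],Q[...,1]-c[1])<.1)&(Q[...,2]>.012)&(Q[...,2]<.22)
        print(nm,(Q0[k].mean(0)-Q[k2].mean(0)).round(4) if k.any() and k2.any() else "-")
```

```text
[-0.01040889  0.84412465 -0.4804028 ]
scene [0.05298575 0.05783497 0.06296877] [np.float64(0.0581), np.float64(0.0577), np.float64(0.0576)]
pad z 0.026390299646125548
gloves [ 0.0002 -0.0011  0.0001]
tape [-0.0004  0.0005 -0.0001]
sharps [-0.      0.      0.0004]
san [ 0.0002  0.0001 -0.0007]
top [0.05236069 0.057875   0.06340661] [np.float64(0.0573), np.float64(0.0581), np.float64(0.0577)]
pad z nan
gloves [ 0.0001 -0.0002  0.    ]
tape [-0.0004 -0.     -0.0001]
sharps [ 0.      0.0001 -0.0001]
san [-0.0001  0.0002  0.0004]
  return _methods._mean(a, axis=axis, dtype=dtype,
  ret = ret.dtype.type(ret / rcount)
```

The lid is flat and latched at the same height as at the start, the pad has sprung back, and the bystanders haven't moved. I'm handing in.

```bash
python3 -c "
from rig import env
print(env.close_job())"
```

```text
the job is handed in; nothing more can be done
None
```

The ophthalmoscope is in its bed with the lid shut and latched and the other things unmoved (by the cameras), and I handed the job in at about 26.5 s; the hand-in returned no verdict.

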